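# Join a broken tile against the fence and hold it

### The arm

A 7-joint arm with a two-finger parallel gripper is mounted at the origin on the work surface. World frame = base frame: x ahead of the robot, y to its left, z up, the work surface at z = 0. Lengths are in m, angles in degrees, forces in N, time in s.
With the tool pointing down it reaches from about 0.35 to 0.775 m from the base axis. Payload 3.1 kg.
Tool frame: the origin (TCP) lies on the centre line of the jaws, within the pads' length; the fingertips stand 17 mm ahead of it and the grasp point (between the pads) lies 2 mm behind it (robot.tip_reach is the distance from the TCP to the fingertips, in m); z points along the fingers, y is the line along which they close (so a half turn about z gives the same grasp; the last joint's range is limited). The gripper opens to 85 mm and grips with 20 to 120 N. Pads are 22 mm wide; open, the fingers measure 114 mm over their backs; the gripper's body (76 mm by 85 mm) begins 54 mm behind the grasp point. The pads swing forward as they close: fully open they stand 13 mm farther back than shut.
Start: joints at [-74.181, 17.813, 0.802, 86.603, -0.252, 75.585, -1.558], TCP at [0.172, 0.522, 0.248] pointing down, gripper open.
Joint ranges: [-154.91, 154.91], [-16.99, 109.72], [-72.82, 74.43], [7.12, 147.25], [-82.49, 262.49], [11.32, 116.49], [-174.64, 174.64]. Speed limits (degrees/s): [159.86, 159.86, 180, 180, 180, 180, 180].

### API

Orientations are given as [roll, pitch, yaw] about the fixed x, y, z axes, in that order (R = Rz(yaw) Ry(pitch) Rx(roll)).
In Python, from station import robot, fingers, vision, workorder, recognise gives the robot as it stands. Calls block until the motion is done:
- robot.move_to(position, orientation): joint-space move of the TCP to a pose.
- robot.line_to(position, orientation=None, velocity=0.15, f_stop=None): straight line of the TCP; orientation=None keeps the orientation; velocity is the mean speed in m/s. With f_stop (N) it stops when the force on the tool has changed by that much, and returns True; else False.
- robot.move_j(angles): joint-space move.
- fingers.gripper_to(opening, force=None): opening from 0.0 (shut) to 1.0 (fully open); force is the grip in N (None keeps the last); returns when the fingers have stopped.
- robot.pause(seconds).
- robot.inverse_kinematics(position, orientation): joint angles nearest the present ones, or None.
- vision.grab_frame(name): name is "side" or "top"; returns the picture (400x640x3 uint8, red, green, blue); there is no depth.
- vision.calibration(name): a dict with "mtx" (3x3 intrinsics, pixels), "extrinsics" (4x4, takes a point from world to camera coordinates). Camera axes: x right, y up, looking along -z (the intrinsics and any distortion apply to the point x, -y, -z); pixel columns grow to the right and rows downward; lengths in m; the calibration is good to about 2 mm. A picture is of the moment at which its call begins. calibration takes no time and is no camera call.
A pose or a line that the arm cannot do raises robot.PlanningError and nothing moves.
- workorder.close_job(): hands the job in; it is judged then, once.
Trained networks look in the newest picture that a camera, given by its name, has taken for a name from the list of things; names that differ only in an ending like _2 or _b are one class to them, and where a whole thing is asked for, a point or a joint stands for the part that bears it (a point fixed in the world has none). Each returns a list of dicts, best first, with "p" (0 to 1); they miss things now and then, are a little off and sometimes report something else, mostly with a low value. They report only what shows in the picture. A call takes as long as a camera call. They do not tell look-alikes from the thing itself.
- recognise(label, camera): "rect" ([centre column, centre row, width, height] in pixels, round what is visible of it).
Readings, each from a call of its own:
- robot.current_time_s(): time.
- robot.current_joint_positions(): joint angles.
- robot.current_dq(): joint speeds.
- robot.current_joint_torque(): joint torques, N m.
- robot.current_tool_pos(): TCP position.
- robot.current_eef_rot(): TCP orientation.
- robot.current_contact_force(): force on the tool from outside, world axes, zero at the start.
- robot.current_torque(): the same for the moment, N m.
- robot.current_finger_gap(): opening from 0.0 (shut) to 1.0 (fully open).
- robot.current_gripper_force(): force on a finger pad.
Only numpy, scipy, OpenCV 4.12 (cv2) and the standard library are available. Lean on these libraries where they do the work, as an engineer would, in place of code of your own. Each camera call takes 0.05 s, during which the arm holds its last target. There are 200 camera calls.

### The job

Turn the rotary switch fully to on to start the bench extraction, and only then join the glued tile: without knocking, bring the small piece up to the large piece, which stays in its corner of fence and stop block, break to break with the ends in line. Then push the small piece with the fingertips, down onto the board and towards the fence at once, in one steady diagonal push of about 15 N, and finish while holding it so, touching nothing else. Leave the bottle, brush pot and vase alone.

Things in the scene. Friction and masses are not known exactly. Their poses are not given: they have to be found in the camera images.
- joining_board: fixed wooden joining board with dark green facing, 310 (x) x 300 (y) mm. Origin: centre of its underside; the working face is 18 mm above it. Fence along its far side: inner face at x = +125 mm. Stop block on its +y side, 26 mm thick: inner face at y = +105 mm, from x = -13 to +125 mm. Both wooden, 16 mm high above the face. Sliding friction about 0.28
- board_face: the working face of the joining board (310 x 300 mm plate, 6 mm thick, its origin at the centre of its underside, 12 mm above the board's origin)
- fence: the fence of the joining board, 300 mm along y, 26 mm thick, 16 mm high; origin at mid-length of its lower inner edge, +x pointing away from the pieces
- large_piece: large piece of a broken glazed tile, white painted blue: 96 (x) x 152 (y) x 24 mm, 0.64 kg, loose, painted side up in the corner of fence and stop block, about 1 mm from each. Origin: centre of its underside. Upright break face at x = -48 mm; the other three sides are bevelled: upright for the lower 12 mm, then sloping inwards 8 mm over the upper 12 mm
- small_piece: small piece of the tile: 56 (x) x 152 (y) x 24 mm, 0.38 kg +-20%, loose, painted side up on the near half of the board, aside and turned. Origin: centre of its underside. Upright break face at x = +28 mm; other sides bevelled like the large piece: a push square to the long edge's bevel (x = -28 mm) points 0.83 to +x, 0.55 down. Joined, its axes are parallel to the large piece's
- large_break (a point): middle of the lower edge of the large piece's break face, on its underside
- small_break (a point): middle of the lower edge of the small piece's break face, on its underside; meets large_break when joined
- switch_box: grey switch enclosure fixed to the bench on the robot's left, 100 x 85 x 58 mm high, with a black rotary handle on top and a cable at its far side. Origin: centre of its underside
- switch (a joint): rotary handle of the extraction switch: 0 = off (handle bar along the box's x), 1.05 rad = on, at firm stops; grows clockwise seen from above; stays where it is left; takes about 0.06 N m
- switch_grip (a point): on the axis of the rotary handle at the height to grip it, 95 mm above the bench: a black bar 48 mm long, 14 mm wide, its top 7 mm above this point; a disc of 25 mm radius under it begins 23 mm below the point. The point's x axis runs along the bar and turns with it
- adhesive_bottle: white plastic dropper bottle, 54 mm wide, 140 mm tall, upright; origin at the centre of its underside. Leave it alone
- brush_pot: black pot of brushes, 72 mm wide, 200 mm tall with the brushes, upright; origin at the centre of its underside. Leave it alone
- small_vase: small white and blue vase, 84 mm wide, 125 mm tall, upright; origin at the centre of its underside. Leave it alone
Mind the look-alikes: they are no part of the job. What is shaped like the small_piece but green or purple is not meant.

How it is judged (in metres and radians):
On the way:
1. the switch is turned on while the joint is still open (break faces more than 10 mm apart) (value of joint switch above 0.95 rad and horizontal distance between large_break and small_break above 0.01 m), for 0.2 s.
At the end, for the whole second after the job is handed in: Switch on (over 0.95 rad). Small piece flat, break on break: gap under 2 mm, level 2 mm, parallel 2 deg, middles within 4 mm. Large piece within 3 mm of the fence. Fingers press it: 3-40 N on the large piece, over 1.5 N on the fence, 8-45 N on the board. Arm bears on neither board nor large piece (value of joint switch above 0.95 rad and x of small_break in the frame of large_break above -0.002 m and horizontal distance between small_break and large_break below 0.004 m and z of small_break in the frame of large_break between -0.002 and 0.002 m and angle between the y axis of small_piece and the y axis of large_piece, either way round below 0.035 rad and angle between small_piece's own z axis and vertical below 0.035 rad and x of large_piece in the frame of fence above -0.051 m and contact force between the fingers and small_piece above 5 N and contact force between small_piece and large_piece between 3 and 40 N and contact force between large_piece and fence above 1.5 N and contact force between small_piece and board_face between 8 and 45 N and contact force between the arm and joining_board below 1 N and contact force between the arm and large_piece below 1 N and linear speed of small_piece below 0.01 m/s); the arm keeps its last pose, push and grip.
It fails at once if the two pieces knock together with more than 60 N (contact force between small_piece and large_piece above 60 N).
It fails at once if the large piece is moved more than 12 mm (distance of large_piece from where it was at the start of the episode above 0.012 m).
It fails at once if the bottle, pot or vase is moved more than 20 mm (distance of any of adhesive_bottle, brush_pot, small_vase from where it was at the start of the episode above 0.02 m).
It also fails if it takes over 64 s, if anything falls off the work surface, if the arm or the gripper's body presses on something with over 40 N, if the wrist force passes 120 N, or if a joint passes its speed limit or range.

## Working session

There is one attempt and no reset: what is moved stays moved. The work goes in short steps, each a Python script; the robot and the scene stay as the last script left them, time stands still between calls to the robot, and variables do not carry over. Pictures are saved under pics/ and viewed, at most 10 in all, crops included, and the job is handed in when it is done.

```bash
ls; mkdir -p pics
cat > h.py <<'E'
import numpy as np, cv2
from station import robot, fingers, vision, workorder, recognise
def proj(cam,P):
    c=vision.calibration(cam);E=np.array(c["extrinsics"]);K=np.array(c["mtx"])
    p=np.atleast_2d(P)@E[:3,:3].T+E[:3,3]; q=np.c_[p[:,0],-p[:,1],-p[:,2]]@K.T
    return q[:,:2]/q[:,2:]
def ray(cam,uv):
    c=vision.calibration(cam);E=np.array(c["extrinsics"]);K=np.array(c["mtx"])
    d=np.linalg.solve(K,[uv[0],uv[1],1]);d=E[:3,:3].T@(d*[1,-1,-1]);return -E[:3,:3].T@E[:3,3],d
def atz(cam,uv,z):
    o,d=ray(cam,uv);return o+d*(z-o[2])/d[2]
E
cat > a.py <<'E'
from h import *
for c in("top","side"):
    im=vision.grab_frame(c);cv2.imwrite(f"pics/{c}0.png",im[...,::-1])
    cal=vision.calibration(c);print(c,{k:np.round(v,3).tolist() if k in("mtx","extrinsics") else v for k,v in cal.items()})
    for n in["joining_board","large_piece","small_piece","switch_box","switch","adhesive_bottle","brush_pot","small_vase"]:
        print(n,[(np.round(r["rect"]).astype(int).tolist(),round(r["p"],2)) for r in recognise(n,c)])
print(robot.current_time_s())
E
python3 a.py
```

```text
pics
top {'mtx': [[380.068, 0.0, 318.681], [0.0, 380.068, 203.404], [0.0, 0.0, 1.0]], 'extrinsics': [[0.004, -0.999, -0.032, -0.031], [0.995, 0.001, 0.096, -0.497], [-0.096, -0.032, 0.995, -1.172], [0.0, 0.0, 0.0, 1.0]]}
joining_board [([325, 165, 116, 110], 0.78)]
large_piece []
small_piece [([324, 193, 54, 27], 0.91), ([236, 146, 46, 45], 0.9), ([388, 279, 51, 26], 0.84), ([475, 270, 57, 34], 0.78), ([255, 262, 50, 22], 0.75)]
switch_box [([193, 157, 35, 144], 0.62)]
switch [([189, 211, 16, 18], 0.54)]
adhesive_bottle [([440, 223, 25, 23], 0.77)]
brush_pot [([449, 148, 36, 35], 0.89)]
small_vase [([322, 192, 51, 26], 0.71), ([454, 186, 32, 26], 0.7)]
side {'mtx': [[402.624, 0.0, 322.34], [0.0, 402.624, 203.898], [0.0, 0.0, 1.0]], 'extrinsics': [[0.98, -0.198, -0.0, -0.524], [0.141, 0.697, 0.703, -0.108], [-0.139, -0.689, 0.711, -1.466], [0.0, 0.0, 0.0, 1.0]]}
joining_board [([349, 220, 92, 68], 0.82)]
large_piece [([365, 209, 27, 30], 0.97)]
small_piece [([323, 217, 21, 36], 0.73), ([279, 353, 41, 54], 0.66), ([258, 276, 26, 43], 0.59), ([344, 167, 36, 20], 0.56)]
switch_box [([316, 148, 71, 23], 0.92), ([350, 219, 89, 62], 0.64)]
switch [([292, 143, 10, 12], 0.59)]
adhesive_bottle [([316, 298, 22, 32], 0.78)]
brush_pot [([389, 285, 25, 55], 0.55)]
small_vase [([355, 303, 26, 34], 0.73)]
0.9
```

```bash
python3 -c "
import cv2
a=cv2.imread('pics/top0.png')[80:320,150:510];cv2.imwrite('pics/t1.png',cv2.resize(a,(792,528),interpolation=2))
a=cv2.imread('pics/side0.png')[110:390,230:470];cv2.imwrite('pics/s1.png',cv2.resize(a,(514,600),interpolation=2))"
```

```text
(no output)
```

View pics/t1.png

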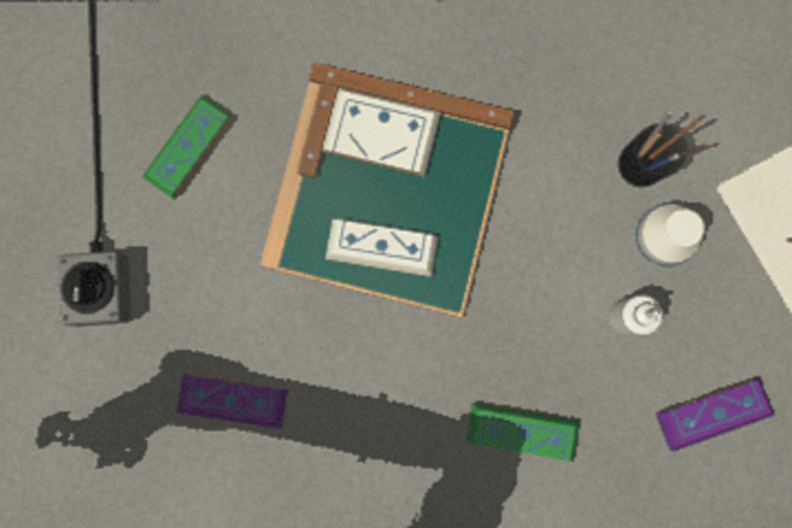

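View pics/s1.png

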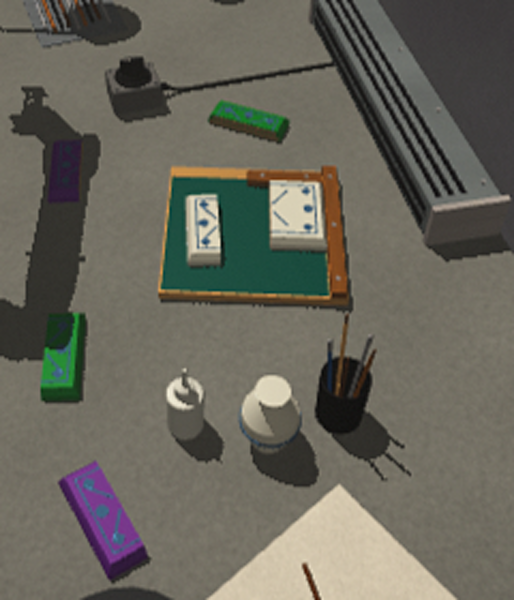

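The top view shows the board turned about -12°, with the white large piece in its corner at crop (385,130) and the white small piece at (382,248). The switch is at (90,288), bar roughly along world x. The vase, bottle and pot stand right of the board. The side view agrees, and the green and purple pieces are decoys. Next I fit silhouette models in both views.

```bash
cat > fit.py <<'E'
from h import *
from scipy.optimize import least_squares
S=4
def box(x0,x1,y0,y1,z0,z1): return np.array([[x,y,z] for x in(x0,x1) for y in(y0,y1) for z in(z0,z1)],float)
def tile(w,brk): # brk = sign of break side
    a=w/2;b=.076;lo=box(-a,a,-b,b,0,.012);xs=(-a,a-.008) if brk<0 else(-a+.008,a)
    return [np.r_[lo,box(xs[0],xs[1],-b+.008,b-.008,.024,.024)]]
LARGE=tile(.096,-1);SMALL=tile(.056,1)
BOARD=[box(-.155,.155,-.15,.15,0,.018),box(.125,.151,-.15,.15,.018,.034),box(-.013,.125,.105,.131,.018,.034)]
def cyl(r,z0,z1): t=np.linspace(0,2*np.pi,40);return np.r_[np.c_[r*np.cos(t),r*np.sin(t),0*t+z0],np.c_[r*np.cos(t),r*np.sin(t),0*t+z1]]
KNOB=[cyl(.025,.058,.072),box(-.024,.024,-.007,.007,.072,.102)]
def place(P,p): c,s=np.cos(p[2]),np.sin(p[2]);return P@np.array([[c,-s,0],[s,c,0],[0,0,1]]).T+[p[0],p[1],p[3]]
def render(cam,hulls,p):
    m=np.zeros((400*S,640*S),np.uint8)
    for H in hulls:
        q=(proj(cam,place(H,p))+.5)*S-.5
        cv2.fillConvexPoly(m,np.round(cv2.convexHull(q.astype(np.float32))*16).astype(np.int32),255,shift=4)
    return cv2.resize(m,(640,400),interpolation=cv2.INTER_AREA)/255.
def fit(hulls,masks,p0,free,off=0):
    p0=np.array(p0,float);bl=lambda m:cv2.GaussianBlur(m,(0,0),1.5)
    R={}
    for c,m in masks.items():
        q=np.vstack([proj(c,place(H,p0)) for H in hulls]);a=np.maximum(q.min(0).astype(int)-10,0);b=q.max(0).astype(int)+11
        R[c]=(slice(a[1],b[1]),slice(a[0],b[0]))
    def f(d):
        p=p0.copy();p[free]+=d
        return np.concatenate([(bl(render(c,hulls,p))-bl(m.astype(float)))[R[c]].ravel() for c,m in masks.items()])
    x=np.zeros(len(free))
    r=least_squares(f,x,diff_step=None,x_scale=.01,method='trf',jac=lambda d:np.stack([(f(d+e)-f(d-e))/.006 for e in .003*np.eye(len(free))],1))
    p=p0.copy();p[free]+=r.x;return p,np.sqrt(np.mean(r.fun**2))
E
cat > b.py <<'E'
from fit import *
I={c:cv2.imread(f"pics/{c}0.png") for c in("top","side")}
M={k:{} for k in("w","b","k")}
for c,im in I.items():
    hsv=cv2.cvtColor(im,cv2.COLOR_BGR2HSV).astype(int);h,s,v=hsv[...,0],hsv[...,1],hsv[...,2]
    M["b"][c]=None
    M["w"][c]=(v>95)&~((s>95))  # white incl. bevel / blue paint handled by closing
    k=cv2.morphologyEx(M["w"][c].astype(np.uint8),cv2.MORPH_CLOSE,np.ones((5,5)));M["w"][c]=k
    M["k"][c]=(v<48).astype(np.uint8)
    M["b"][c]=(s>70).astype(np.uint8)
def comp(m,uv):  # component nearest a pixel, filled
    n,l,st,ce=cv2.connectedComponentsWithStats(m);u,v=map(int,uv);L=l[v,u]
    o=(l==L).astype(np.uint8) if L else m*0
    cs,_=cv2.findContours(o,cv2.RETR_EXTERNAL,cv2.CHAIN_APPROX_NONE);return cv2.drawContours(o*0,cs,-1,1,-1)
seeds={"board":("b",{"top":(330,170),"side":(335,230)},BOARD,-.22,0),"large":("w",{"top":(324,139),"side":(367,208)},LARGE,-.22,.018),
"small":("w",{"top":(323,193),"side":(323,217)},SMALL,-.16,.018),"knob":("k",{"top":(190,211),"side":(292,144)},KNOB,0.1,0)}
for n,(k,sd,Hh,yaw,z) in seeds.items():
    ms={}
    for c in sd:
        m=M[k][c].copy()
        if n=="board": m|=M["w"][c]*0; 
        ms[c]=comp(m,sd[c]); print(n,c,"area",ms[c].sum(),end=" ")
        vis=cv2.drawContours(I[c],cv2.findContours(ms[c],0,1)[0],-1,(0,0,255),1)
    zc={"board":.018,"large":.03,"small":.03,"knob":.08}[n]
    p0=[*atz("top",sd["top"],zc)[:2],yaw,z];print()
    try:
        for lab,mm,fr in(("both+z",ms,[0,1,2,3]),("both",ms,[0,1,2]),("top",{"top":ms["top"]},[0,1,2]),("side",{"side":ms["side"]},[0,1,2])):
            p,e=fit(Hh,mm,p0,fr);print("  ",lab,np.round(p,4),"yaw",round(np.degrees(p[2]),2),"rms",round(e,3))
    except Exception as ex: print(ex)
a=cv2.resize(I["top"][100:240,170:400],None,fx=3,fy=3);b=cv2.resize(I["side"][125:265,270:420],None,fx=2,fy=2);b=cv2.copyMakeBorder(b,0,a.shape[0]-b.shape[0],0,0,0)
cv2.imwrite("pics/m1.png",cv2.resize(np.hstack([a[:, :],b]),(800,int(800*a.shape[0]/(a.shape[1]+b.shape[1])))))
E
python3 b.py; python3 -c "
from h import *
print(robot.tip_reach,robot.current_eef_rot(),robot.current_tool_pos())"
```

```text
board top area 9165 board side area 5317 
   both+z [ 0.621  -0.0518 -0.248  -0.0007] yaw -14.21 rms 0.018
   both [ 0.6209 -0.052  -0.2478  0.    ] yaw -14.2 rms 0.018
   top [ 0.6207 -0.0517 -0.2465  0.    ] yaw -14.12 rms 0.015
   side [ 0.621  -0.0529 -0.2478  0.    ] yaw -14.2 rms 0.02
large top area 201922 large side area 107628 
   both+z [ 0.6735 -0.0747 -0.0482  0.1054] yaw -2.76 rms 0.773
   both [ 0.7014 -0.047  -0.1998  0.018 ] yaw -11.45 rms 0.802
   top [ 0.7017 -0.0458 -0.2175  0.018 ] yaw -12.46 rms 0.803
   side [ 0.7009 -0.0509 -0.2033  0.018 ] yaw -11.65 rms 0.8
small top area 201922 small side area 510 
   both+z [ 0.5263 -0.0692 -0.1571  0.0528] yaw -9.0 rms 0.645
   both [ 0.5317 -0.0424 -0.1862  0.018 ] yaw -10.67 rms 0.653
   top [ 0.529  -0.0431 -0.16    0.018 ] yaw -9.17 rms 0.829
   side [ 0.5324 -0.0416 -0.1669  0.018 ] yaw -9.56 rms 0.027
knob top area 263 knob side area 179 
   both+z [ 0.4754  0.3609  0.1239 -0.0062] yaw 7.1 rms 0.097
   both [0.4747 0.3576 0.0887 0.    ] yaw 5.08 rms 0.102
time passes only in moves, steps and waits
0.017 [1.79992415e+02 9.81534278e-04 1.61796825e+02] [0.17183597 0.52250944 0.24833307]
```

View pics/m1.png

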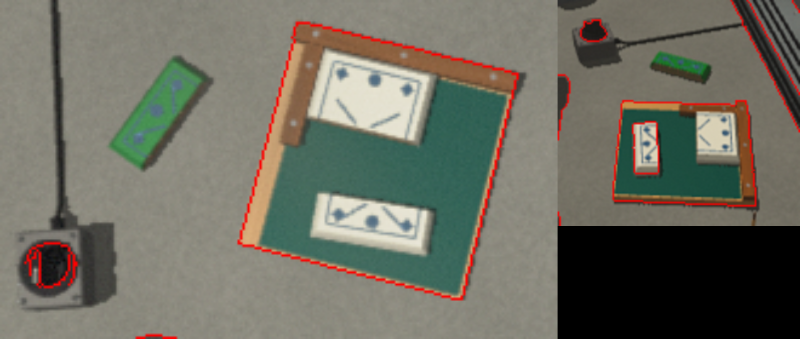

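The board fits very well: (0.621,-0.052), yaw -14.2°, rms 0.018. The piece masks leaked through the light wood, so I restrict them to the board. I also need a closer look at the knob.

```bash
cat > c.py <<'E'
from fit import *
import sys
def pieces(tag, I, verbose=1):
    out={}
    for n,H,uvp,yaw in(("large",LARGE,(.076,.028),-.248),("small",SMALL,None,-.17)):
        ms={}
        for c,im in I.items():
            hsv=cv2.cvtColor(im,cv2.COLOR_BGR2HSV).astype(int);s,v=hsv[...,1],hsv[...,2]
            w=((s<75)&(v>70)).astype(np.uint8)
            w&=(render(c,[BOARD[0]],[.621,-.052,-.248,0])>.5).astype(np.uint8)
            ms[c]=w
        p0=P0[n]
        mm={}
        for c in I:
            d=cv2.dilate((render(c,H,p0)>0).astype(np.uint8),np.ones((9,9)))
            m=cv2.morphologyEx(ms[c],cv2.MORPH_CLOSE,np.ones((3,3)))&d
            cs,_=cv2.findContours(m,0,1);m=cv2.drawContours(m*0,[max(cs,key=cv2.contourArea)],-1,1,-1)
            mm[c]=m
        for lab,q,fr in(("both+z",mm,[0,1,2,3]),("both",mm,[0,1,2]),("top",{"top":mm["top"]},[0,1,2]),("side",{"side":mm["side"]},[0,1,2])):
            p,e=fit(H,q,p0,fr);print(n,lab,np.round(p,4),"yaw",round(np.degrees(p[2]),2),"rms",round(e,3))
            if lab=="both": out[n]=p
    return out
B=np.array([.621,-.052]);c,s=np.cos(-.248),np.sin(-.248);RB=np.array([[c,-s],[s,c]])
P0={"large":[*(B+RB@[.076,.028]),-.248,.018],"small":[.5317,-.0420,-.167,.018]}
if __name__=="__main__":
    I={c:cv2.imread(f"pics/{c}0.png") for c in("top","side")}
    pieces("0",I); print("large expected",P0["large"])
    ms={}
    for c,uv in(("top",(190,211)),("side",(292,144))):
        im=I[c]; v=im.max(2); d=cv2.dilate((render(c,KNOB,[.4747,.3576,.09,0])>0).astype(np.uint8),np.ones((9,9)))
        m=((v<75)&(d>0)).astype(np.uint8);cs,_=cv2.findContours(m,0,1);ms[c]=cv2.drawContours(m*0,[cv2.convexHull(max(cs,key=cv2.contourArea))] if c=="top" else cs,-1,1,-1)
    for lab,q,fr in(("both+z",ms,[0,1,2,3]),("both",ms,[0,1,2]),("top",{"top":ms["top"]},[0,1]),("side",{"side":ms["side"]},[0,1])):
        try: p,e=fit(KNOB,q,[.4747,.3576,.09,0],fr);print("knob",lab,np.round(p,4),np.degrees(p[2]),round(e,3))
        except Exception as ex: print(lab,ex)
    a=cv2.resize(I["top"][185:235,165:220],None,fx=7,fy=7,interpolation=2);b=cv2.resize(I["side"][125:175,270:325],None,fx=7,fy=7,interpolation=2)
    cv2.imwrite("pics/k1.png",np.hstack([a,b]))
E
python3 c.py
```

```text
large both+z [ 0.7012 -0.0425 -0.2432  0.0175] yaw -13.93 rms 0.04
large both [ 0.7011 -0.0425 -0.2428  0.018 ] yaw -13.91 rms 0.04
large top [ 0.7012 -0.0422 -0.235   0.018 ] yaw -13.46 rms 0.044
large side [ 0.7007 -0.0433 -0.2431  0.018 ] yaw -13.93 rms 0.029
small both+z [ 0.5321 -0.0437 -0.1638  0.0191] yaw -9.38 rms 0.058
small both [ 0.5322 -0.0433 -0.1685  0.018 ] yaw -9.65 rms 0.058
small top [ 0.5324 -0.0432 -0.1697  0.018 ] yaw -9.72 rms 0.07
small side [ 0.5319 -0.0442 -0.1683  0.018 ] yaw -9.64 rms 0.022
large expected [np.float64(0.7015478400971729), np.float64(-0.043512040546735194), -0.248, 0.018]
knob both+z [ 0.4725  0.3569  0.0918 -0.0078] 5.261390198078397 0.289
knob both [0.4718 0.3534 0.0404 0.    ] 2.3153880366220707 0.29
knob top [0.4711 0.3567 0.09   0.    ] 5.156620156177409 0.347
knob side [0.4717 0.3412 0.09   0.    ] 5.156620156177409 0.178
```

View pics/k1.png

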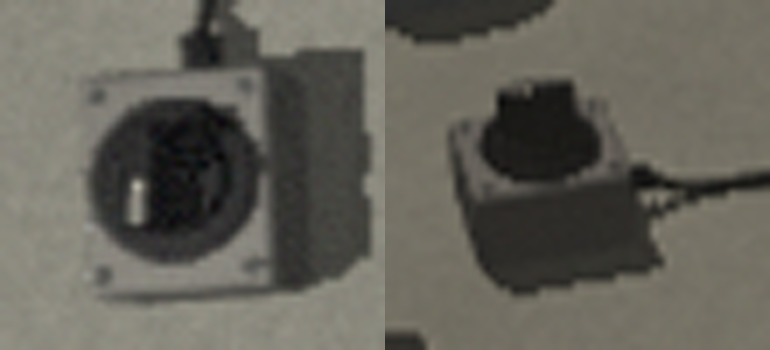

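The pieces agree in both views (large matches board to 1 mm, z ≈ 18 mm). In the knob crop (scale 7) the plate circle is centred at (174,180) in the top view and (541,135) in the side view. The top-face corners are at (85,80), (265,68), (275,288), (100,298), and the bar's top edge in the side view runs from (500,88) to (575,80). Triangulating those.

```bash
cat > d.py <<'E'
from h import *
def tri(a,b):
    A=[];y=[]
    for c,uv in(("top",a),("side",b)):
        o,d=ray(c,uv);d=d/np.linalg.norm(d);Q=np.eye(3)-np.outer(d,d);A.append(Q);y.append(Q@o)
    return np.linalg.lstsq(np.vstack(A),np.hstack(y),rcond=None)[0]
T=lambda x,y:(165+x/7-.5,185+y/7-.5); S=lambda x,y:(270+(x-385)/7-.5,125+y/7-.5)
print("plate",tri(T(174,180),S(541,135)))
for n,p in(("tl",(85,80)),("tr",(265,68)),("br",(275,288)),("bl",(100,298))): print(n,np.round(atz("top",T(*p),.058),4))
print("mean",np.mean([atz("top",T(*p),.058) for p in((85,80),(265,68),(275,288),(100,298))],0))
for n,p in(("a",(452,128)),("b",(608,98)),("c",(627,172)),("d",(467,203))): print("side",n,np.round(atz("side",S(*p),.058),4))
a,b=atz("side",S(500,90),.102),atz("side",S(575,82),.102);print("bar",a,b,(a+b)/2,np.degrees(np.arctan2(*(b-a)[[1,0]])))
print("mark top z.102",atz("top",T(137,180),.102),atz("top",T(137,226),.102))
for k in(.4,.45): print(k)
for yaw in(-90,-60,-30,0,30,60,90,120,150,180):
    q=robot.inverse_kinematics([.473,.357,.16],[180,0,yaw]); print(yaw,None if q is None else np.round(q[[0,3,5,6]] if hasattr(q,'shape') else [q[i] for i in(0,3,5,6)],0))
E
python3 d.py
```

```text
plate [0.47263164 0.36523837 0.06562192]
tl [0.5164 0.4097 0.058 ]
tr [0.5217 0.3294 0.058 ]
br [0.4247 0.3217 0.058 ]
bl [0.4201 0.3991 0.058 ]
mean [0.47072543 0.36493977 0.058     ]
side a [0.4216 0.3936 0.058 ]
side b [0.5219 0.4052 0.058 ]
side c [0.521 0.328 0.058]
side d [0.4212 0.3171 0.058 ]
bar [0.45084096 0.36623927 0.102     ] [0.49666312 0.36529708 0.102     ] [0.47375204 0.36576817 0.102     ] -1.1779531905935938
mark top z.102 [0.46862681 0.36740947 0.102     ] [0.44911218 0.36665903 0.102     ]
0.4
0.45
-90 [-34.  87.  67. 139.]
-60 [-31.  87.  67. 167.]
-30 [ -79.   89.   75. -130.]
0 [ -62.   88.   68. -115.]
30 [-59.  88.  68. -87.]
60 [-56.  88.  67. -59.]
90 [-53.  88.  67. -31.]
120 [-50.  88.  67.  -2.]
150 [-47.  88.  67.  26.]
180 [-44.  88.  67.  54.]
```

```bash
cat > e.py <<'E'
from h import *
X,Y,y0=.472,.365,185.5
robot.move_to([X,Y,.16],[180,0,y0])
fingers.gripper_to(.6,40)
robot.line_to([X,Y,.096],velocity=.08,f_stop=5)
print(robot.current_tool_pos(),robot.current_contact_force())
fingers.gripper_to(0,40)
print("gap",robot.current_finger_gap(),robot.current_gripper_force(),robot.current_contact_force(),robot.current_torque())
for a in(20,40,52,55,57,59,61,63,65):
    robot.line_to([X,Y,.096],[180,0,y0-a],velocity=.1)
    t=robot.current_torque();print(a,np.round(t,2),np.round(robot.current_contact_force(),1),robot.current_eef_rot()[2])
    if a>55 and abs(t[2])>.6: break
print(robot.current_time_s())
E
python3 e.py
```

```text
[0.47246317 0.36537773 0.09657952] [ 0.16973161  0.04794918 -0.07970795]
gap 0.15440381416236318 41.54830276966095 [-1.08414221  2.68561508  2.16555015] [ 0.59387247  0.12303883 -0.48272601]
20 [ 0.46  0.33 -0.04] [-2.3  1.7  5.5] 165.66150263395764
40 [ 0.23  0.42 -0.06] [-2.2  1.3  6.5] 145.62629501559513
52 [ 0.18  0.6  -0.06] [-2.1  0.8  6.9] 133.6148579038868
55 [ 0.11  0.61 -0.11] [-2.8  0.4  6.9] 130.61621983268222
57 [ 0.13  0.65 -0.1 ] [-3.3  0.8  7.2] 128.61642811092244
59 [ 0.07  0.66 -0.08] [-3.3  0.5  8. ] 126.61300720333347
61 [ 0.08  0.67 -0.08] [-3.1 -0.2  7.3] 124.61462136590367
63 [-0.04  0.59  0.61] [-2.5 -0.7  8. ] 122.77781825410985
6.6333
```

```bash
cat > f.py <<'E'
from h import *
fingers.gripper_to(.6,40)
p=robot.current_tool_pos();robot.line_to([p[0],p[1],.2],velocity=.2)
P=np.array([.5322,-.0433]);yaw=-9.65+90
best=None
for y in(yaw,yaw-180):
    q=robot.inverse_kinematics([*P,.2],[180,0,y]);print(y,None if q is None else np.round(q,0))
E
cat f.py > f1.py
cat >> f1.py <<'E'
y=yaw if robot.inverse_kinematics([*P,.2],[180,0,yaw]) is not None else yaw-180
robot.move_to([*P,.2],[180,0,y]);fingers.gripper_to(.8,40)
robot.line_to([*P,.07],velocity=.15)
f=robot.current_contact_force();print("f",f)
hit=robot.line_to([*P,.025],velocity=.02,f_stop=4)
print(hit,robot.current_tool_pos(),robot.current_contact_force(),robot.current_time_s())
E
python3 f1.py
```

```text
80.35 [-30.  21.  44.  95. -16.  70.   7.]
-99.65 [ 46.  30. -62.  92.  27.  75. 150.]
f [-0.27692679  0.36938393 -0.25577949]
True [ 0.53223745 -0.04328539  0.02794447] [-0.3245561   0.48588591  5.17572175] 12.475
```

```bash
cat > g.py <<'E'
from h import *
p=robot.current_tool_pos();robot.line_to([p[0],p[1],.033],velocity=.03)
fingers.gripper_to(.3,45)
print("gap mm",85*robot.current_finger_gap(),robot.current_gripper_force(),robot.current_contact_force(),robot.current_torque())
a=np.radians(-14.05);ex=np.array([np.cos(a),np.sin(a)]);ey=np.array([-ex[1],ex[0]])
P=np.array([.5322,-.0433]);L=np.array([.7011,-.0428])
print("small in large frame",(P-L)@ex,(P-L)@ey)
T=L-ex*(.076+.028)-ey*.001
q=np.array([p[0],p[1]]);robot.line_to([*q,.058],velocity=.05)
print("lift force",robot.current_contact_force(),85*robot.current_finger_gap())
d=T-P;Q=q+d
robot.line_to([*Q,.058],[180,0,75.95],velocity=.08)
robot.line_to([*Q,.036],velocity=.05)
h=robot.line_to([*Q,.027],velocity=.01,f_stop=4);print("down",h,robot.current_tool_pos(),robot.current_contact_force(),robot.current_eef_rot())
fingers.gripper_to(.78,45)
robot.line_to([*Q,.12],velocity=.1);print(robot.current_contact_force(),robot.current_time_s())
E
python3 g.py
```

```text
gap mm 54.46722058940326 49.13543902337551 [-0.55813381  0.41411315  1.53140451] [ 0.0835781   0.18713546 -0.03764592]
small in large frame -0.16372584389013448 -0.041488649561817435
lift force [-0.03919615  0.21474738 -3.31055352] 54.42960533600548
down True [ 0.60027116 -0.01851468  0.03310462] [0.57047138 0.04920961 6.06260534] [ 1.79975959e+02 -1.10092338e-02  7.59606148e+01]
[-0.29598776 -0.08521863  0.26396088] 17.175
```

```bash
cat > i.py <<'E'
from c import *
from scipy.spatial.transform import Rotation as R
q=robot.current_tool_pos();robot.line_to([q[0],q[1],.2],velocity=.2)
robot.move_to([.3,.35,.25],[180,0,76])
I={}
for c_ in("top","side"):
    I[c_]=vision.grab_frame(c_)[...,::-1].copy();cv2.imwrite(f"pics/{c_}1.png",I[c_])
a=np.radians(-14.05);ex=np.array([np.cos(a),np.sin(a)]);ey=np.array([-ex[1],ex[0]])
L=np.array([.7011,-.0428]);P0["small"]=[*(L-ex*.104-ey*.001),a,.018]
o=pieces("1",I);d=o["small"][:2]-o["large"][:2];print("rel",d@ex,d@ey)
t=I["top"][100:240,170:400];s=I["side"][125:265,270:420]
cv2.imwrite("pics/v1.png",cv2.resize(np.hstack([t,s]),None,fx=2.1,fy=2.1,interpolation=2))
for tilt in(20,30,40,50,56):
  for sg in(1,-1):
    t=np.radians(tilt);z=np.r_[ex*np.sin(t),-np.cos(t)];y=np.r_[ey*sg,0];x=np.cross(y,z)
    rpy=R.from_matrix(np.c_[x,y,z]).as_euler("xyz",degrees=True)
    tip=np.r_[L-ex*.145,.045];q=robot.inverse_kinematics(tip-.017*z,rpy);q2=robot.inverse_kinematics(np.r_[L-ex*.1,.03]-.017*z,rpy)
    print(tilt,sg,np.round(rpy,1),None if q is None else np.round(q,0),None if q2 is None else np.round(q2,0))
print(robot.current_time_s())
E
python3 i.py
```

```text
large both+z [ 0.7011 -0.0423 -0.2394  0.0176] yaw -13.72 rms 0.038
large both [ 0.701  -0.0425 -0.242   0.018 ] yaw -13.86 rms 0.038
large top [ 0.7011 -0.0422 -0.2428  0.018 ] yaw -13.91 rms 0.041
large side [ 0.7007 -0.0433 -0.2431  0.018 ] yaw -13.93 rms 0.029
small both+z [ 0.6016 -0.0189 -0.2433  0.0194] yaw -13.94 rms 0.064
small both [ 0.6019 -0.0186 -0.2436  0.018 ] yaw -13.96 rms 0.063
small top [ 0.6024 -0.0182 -0.243   0.018 ] yaw -13.92 rms 0.075
small side [ 0.6008 -0.0194 -0.2439  0.018 ] yaw -13.98 rms 0.017
rel -0.10188098592933102 -0.0008622982890096628
20 1 [180.  20. 166.] [-28.  21.  27. 119.  -8.  23.  79.] [-22.  26.  23. 113. -11.  24.  83.]
20 -1 [180.  -20.  -14.1] [-40.  24.  43. 119. -25.  25. -85.] [-38.  31.  45. 114. -37.  28. -75.]
30 1 [180.  30. 166.] [ -9.  17.   1. 127.  56.  13.  16.] [ -6.  23.   1. 122.  53.  12.  20.]
30 -1 [180.  -30.  -14.1] [-52.  25.  54. 128. -57.  12. -57.] [-47.  32.  53. 123. -70.  17. -45.]
40 1 [180.  40. 166.] [ 24.  24. -41. 134. 112.  32. -37.] [ 34.  35. -51. 128. 112.  40. -29.]
40 -1 [180.  -40.  -14.1] [-30.  19.  22. 136. 138.  14. 109.] [-27.  25.  22. 130. 150.  12.  98.]
50 1 [180.  50. 166.] [-30.  24.  18. 142. 150.  34. -89.] [-20.  28.  10. 137. 151.  34. -86.]
50 -1 [180.  -50.  -14.1] [-25.  24.  11. 142. 147.  35.  95.] [-21.  29.  11. 137. 152.  34.  93.]
56 1 [180.  56. 166.] [ -37.   31.   23.  146.  155.   45. -100.] [-29.  34.  19. 140. 157.  45. -98.]
56 -1 [180. -56. -14.] [-18.  29.   1. 145. 146.  50.  94.] [-14.  33.   1. 139. 150.  49.  94.]
19.5667
```

View pics/v1.png

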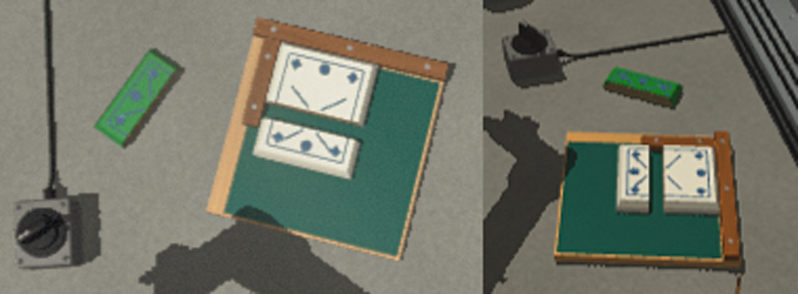

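Both pieces are parallel, 26 mm apart and 0.9 mm off line, and the switch bar is turned to on. Now the push with the fingers spread along the long edge.

```bash
cat > j.py <<'E'
from h import *
from scipy.spatial.transform import Rotation as R
a=np.radians(-14.0);ex=np.array([np.cos(a),np.sin(a),0]);ez=np.array([0,0,1.]);ey=np.cross(ez,ex)
t=np.radians(15);z=ex*np.sin(t)-ez*np.cos(t)
def rpy(sg): y=sg*ey;return R.from_matrix(np.c_[np.cross(y,z),y,z]).as_euler("xyz",degrees=True)
O=rpy(1)
def tcp(c): return c-.011*(np.cos(t)*ex+np.sin(t)*ez)-.010*z   # corner -> TCP
S=np.array([.6017,-.0187,0]);C=S-.024*ex+.036*ez
if __name__=="__main__":
    st=tcp(C-.015*ex);robot.move_to(st+.1*ez,O);fingers.gripper_to(.8,60)
    print(np.round(robot.current_joint_positions(),0))
    robot.line_to(st,velocity=.08);print("f0",robot.current_contact_force())
    h=robot.line_to(tcp(C+.036*ex),velocity=.015,f_stop=5)
    e=robot.current_tool_pos()-tcp(C);print(h,"travel past contact",e@ex,e@ez,robot.current_contact_force(),robot.current_torque(),robot.current_time_s())
E
python3 j.py
```

```text
[-39.  17.  42. 111. -11.  43.  84.]
f0 [ 0.49719441 -0.73184953  0.0881026 ]
True travel past contact 0.027899828374713886 -0.0006039407104532907 [ 0.82170431 -0.86181268 -0.92997443] [ 0.03992012  0.20094781 -0.02723308] 25.8667
```

```bash
cat > k.py <<'E'
from j import *
d=.83*ex-.55*ez
F0=np.array([.4,-.6,.1])
def sh(l):
    F=-(robot.current_contact_force()-F0);e=robot.current_tool_pos()-tcp(C);print(l,"push x",round(F@ex,1),"y",round(F@ey,1),"down",round(-F@ez,1),"pos",np.round([e@ex*1e3,e@ey*1e3,e@ez*1e3],2),robot.current_torque().round(2))
sh("start")
p=robot.current_tool_pos()
h=robot.line_to(p+.015*d,velocity=.006,f_stop=14);sh(h)
robot.pause(.5);sh("held")
print(robot.current_time_s())
E
python3 k.py
```

```text
start push x -0.5 y 0.2 down -1.0 pos [27.9 -0.1 -0.6] [ 0.04  0.2  -0.03]
True push x 1.0 y -0.9 down 1.0 pos [27.18 -0.12 -2.31] [ 0.08  0.34 -0.01]
held push x 0.2 y -0.8 down 0.1 pos [26.52 -0.27 -3.03] [ 0.08  0.3  -0.  ]
27.2167
```

```bash
cat > l.py <<'E'
from j import *
from k import sh,d
E
sed -i 's/^sh("start")/if __name__!="__main__": raise SystemExit\nsh("start")/' k.py
python3 - <<'E'
s=open('k.py').read().split('if __name__')[0];open('kk.py','w').write(s)
E
cat > l.py <<'E'
from kk import *
p=tcp(C)+.0225*ex+.001*ez
robot.line_to(robot.current_tool_pos()-.004*ex,velocity=.03)
robot.line_to(p,velocity=.03);robot.pause(.3);sh("free")
F0[:]=robot.current_contact_force()
q=p
for i in range(14):
    q=q+.0007*ex; robot.line_to(q,velocity=.01);robot.pause(.1);sh(i)
    F=-(robot.current_contact_force()-F0)
    if F@ex>3: break
for i in range(12):
    q=q+.0006*d; robot.line_to(q,velocity=.01);robot.pause(.15);sh(i)
    F=-(robot.current_contact_force()-F0)
    if np.linalg.norm(F)>13: break
np.save("q.npy",q);np.save("F0.npy",F0);print(robot.current_time_s())
E
python3 l.py
```

```text
free push x 0.8 y -0.9 down 0.6 pos [ 2.244e+01 -2.000e-02  9.100e-01] [ 0.07  0.22 -0.01]
0 push x 0.6 y -0.2 down -0.5 pos [2.322e+01 1.000e-02 1.000e+00] [0.06 0.22 0.01]
1 push x -0.8 y 0.9 down -0.9 pos [ 2.39e+01 -1.00e-02  1.00e+00] [0.02 0.26 0.03]
2 push x -0.5 y 0.2 down -1.0 pos [ 2.461e+01 -1.000e-02  1.010e+00] [0.01 0.23 0.01]
3 push x -0.3 y 0.5 down -0.2 pos [ 2.531e+01 -2.000e-02  1.000e+00] [ 0.08  0.27 -0.05]
4 push x 0.2 y 0.8 down -0.9 pos [ 2.604e+01 -1.000e-02  1.000e+00] [ 0.11  0.23 -0.05]
5 push x 0.2 y 0.8 down -0.7 pos [2.668e+01 1.000e-02 9.800e-01] [0.06 0.25 0.01]
6 push x -0.2 y 0.7 down -0.9 pos [27.38 -0.    0.98] [0.11 0.26 0.02]
7 push x -0.1 y 0.3 down -1.4 pos [ 2.808e+01 -1.000e-02  9.600e-01] [ 0.04  0.21 -0.01]
8 push x -0.4 y 0.5 down -0.9 pos [28.8   0.    1.01] [ 0.07  0.26 -0.01]
9 push x -0.4 y 1.0 down -0.4 pos [29.32  0.    0.91] [ 0.07  0.36 -0.  ]
10 push x 4.4 y 0.1 down 4.4 pos [29.44  0.    0.82] [ 0.11  0.9  -0.02]
0 push x 7.4 y 1.2 down 8.5 pos [2.949e+01 2.000e-02 7.400e-01] [ 0.21  1.39 -0.06]
1 push x 9.8 y 1.0 down 11.5 pos [29.55  0.05  0.69] [ 0.16  1.64 -0.07]
32.7333
```

```bash
cat > m.py <<'E'
from c import *
import kk
from kk import sh,ex,ey,d
q=np.load("q.npy");kk.F0[:]=np.load("F0.npy")
robot.line_to(q+.0005*ex,velocity=.005);robot.pause(.3);sh("x");robot.pause(.7);sh("held")
print(robot.current_finger_gap())
I={}
for c_ in("top","side"):
    I[c_]=vision.grab_frame(c_)[...,::-1].copy();cv2.imwrite(f"pics/{c_}2.png",I[c_])
t=I["top"][100:240,170:400];s=I["side"][125:265,270:420]
cv2.imwrite("pics/v2.png",cv2.resize(np.hstack([t,s]),None,fx=2.1,fy=2.1,interpolation=2))
print(robot.current_time_s())
E
python3 m.py
```

```text
x push x 12.4 y 1.2 down 13.1 pos [29.56  0.03  0.65] [ 0.2   1.86 -0.09]
held push x 11.9 y 0.5 down 14.0 pos [2.957e+01 2.000e-02 6.700e-01] [ 0.16  1.87 -0.12]
0.79797764280034
34.0833
```

View pics/v2.png

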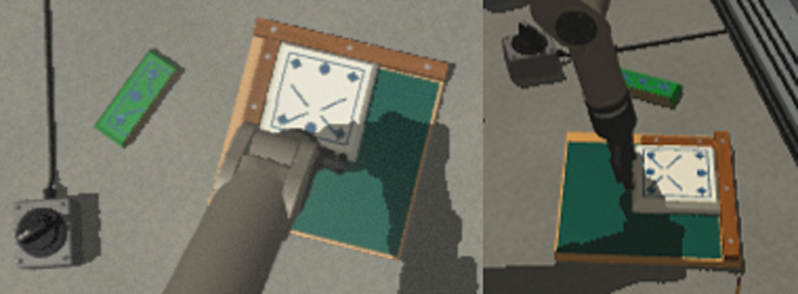

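The break is closed, the ends are in line and the switch is on. The push holds steady at about 12 N towards the fence and 13–14 N down.

```bash
python3 -c "
from station import workorder
print(workorder.close_job())"
```

```text
the job is handed in; nothing more can be done
None
```

I turned the switch on first, then joined the small piece to the large one with ends in line, and handed the job in while holding a push of about 18 N (12 N towards the fence, 14 N down); an earlier push stopped at its force limit and slipped about 2 mm down the bevel, so I backed off and pushed again, and the judge returned no result.

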